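# Demould a cast plate and hang it on the pin rack

## Task

Swing the curing lamp (black knob on top) all the way aside, towards the robot, lift the orange cast plate out of the open mould, and hang it by both its holes on the two pins of the empty sloping rack, flush against the board with its rib outward. Then swing the lamp back until it stands squarely over the mould again. Leave everything else on the bench, including the green plate, where it is.

Things in the scene. Friction and masses are not known exactly. Their poses are not given: they have to be found in the camera images.
- mould: Casting station, fixed: grey base sheet with an aluminium mould block 100 (x) x 150 (y) mm, origin at table height under the centre of the mould. Its open cavity, 64 (x) x 114 (y) mm, is centred on the origin: cavity floor at z = 22 mm, rim at z = 32 mm. Its axis z is up; the lamp's pivot post (22 mm thick, collar 42 mm) stands at local (0, 150) mm.
- lamp_arm (a joint): Swing of the white curing lamp about its vertical pivot, rad: 0 = squarely over the mould (stop), growing as the lamp swings clockwise seen from above, towards the robot; stop at 1.65. Stays where it is left; friction about 0.25 N m. The lamp head, 90 x 100 mm, 86 to 118 mm above the table, is centred 150 mm from the pivot.
- lamp_knob (a point): Middle of the upright black knob on top of the lamp head: a plain round cylinder 24 mm in diameter and 40 mm tall, from 118 to 158 mm above the table; this point is 143 mm up and 150 mm from the pivot axis. It moves with the lamp.
- lamp_pivot (a point): Point on the lamp's vertical pivot axis at the height of lamp_knob (143 mm). The pivot's hub ends 122 mm above the table.
- part: Orange cast plate, 60 (x) x 110 (y) x 8 (z) mm, about 90 g, loose in the cavity with 2 mm play all round. Origin at the centre of its flat underside, z out of the ribbed face. Two through holes 13.5 mm wide at local (0, +40) and (0, -40) mm. A grip rib in the middle of the upper face: 12 (x) x 36 (y) mm, from z = 8 to 40 mm. Alike after a half turn about z.
- part_top (a point): Centre of the top of the rib of the orange plate (40 mm above its underside).
- free_rack_board: Empty white sloping board of the fixed pin rack without a plate, 120 (x) x 124 (y) mm. Origin: centre of its upper face, 90 mm above the table. z = outward normal, 25 degrees off vertical, leaning to the robot; x = up the slope; y = level. Two steel pins, 8 mm thick, stand along z at local (0, +40) and (0, -40) mm, rounded tips 35 mm out. A plate let go slides down them to the face.
- used_rack_board: Board of the other rack, just like the first; the green plate already hangs on it. Same frame.
- old_part: Green plate of the same shape and frame as the orange one, hanging loose on the other rack. Leave it alone.
- beaker: Glass beaker, 60 mm wide, 75 mm high; origin under its centre. Bystander.
- jar: White jar with orange cap, 56 mm wide, 60 mm high; origin under its centre. Bystander.
- spatula: Spatula with black handle lying on the bench, 180 mm long along its x. Bystander.
- cup: Small blue plastic cup, 52 mm wide, 55 mm high; origin under its centre. Bystander.
- calculator: Grey calculator, 150 x 100 x 20 mm, lying on the bench. Bystander.
Mind the look-alikes: they are no part of the job. Leave any turquoise look-alike of the part that bears free_rack_board alone. What is shaped like the part but blue or purple is not meant.

How it is judged (in metres and radians):
On the way, in this order (a step that is already met when the one before it is completed fails the run):
1. the lamp is swung well aside (more than 1.2 rad, about 70 degrees) while the orange plate is still in the mould (value of joint lamp_arm above 1.2 rad and z of part in the frame of mould below 0.03 m), for 0.2 s.
2. the orange plate is lifted clear of the cavity, held in the fingers (z of part in the frame of mould above 0.06 m and contact force between part and the fingers above 0.5 N), for 0.1 s.
3. the plate hangs on both pins of the empty rack, flush, rib outward, let go (distance between part and free_rack_board below 0.008 m and angle between the z axis of part and the z axis of free_rack_board, either way round below 0.08 rad and angle between the y axis of part and the y axis of free_rack_board, either way round below 0.12 rad and z of part_top in the frame of free_rack_board above 0.02 m and contact force between part and the fingers below 0.1 N and linear speed of part below 0.03 m/s), for 0.2 s.
4. the lamp is back over the mould (within 0.12 rad) (value of joint lamp_arm below 0.12 rad), for 0.1 s.
At the end, for the whole second after the job is handed in: The orange plate hangs at rest on both pins of the empty rack, let go, rib outward: origin within 8 mm of the board's origin, faces parallel within 0.08 rad, level within 0.12 rad; the lamp is at rest within 0.12 rad of its place over the mould; nothing else has moved more than 20 mm (all of step 3 and value of joint lamp_arm below 0.12 rad and velocity of joint lamp_arm between -0.05 and 0.05 rad/s); the robot touches nothing.
It fails at once if the green plate on the other rack is moved more than 20 mm (distance of old_part from where it was at the start of the episode above 0.02 m).
It fails at once if another thing on the bench is moved more than 20 mm (distance of any of beaker, jar, spatula, cup, calculator from where it was at the start of the episode above 0.02 m).
It also fails if it takes over 72 s, if anything falls off the work surface, if the arm or the gripper's body presses on something with over 40 N, if the wrist force passes 120 N, or if a joint passes its speed limit or range.

## Robot

A 6-joint arm with a two-finger parallel gripper is mounted at the origin on the work surface. World frame = base frame: x ahead of the robot, y to its left, z up, the work surface at z = 0. Lengths are in mm, angles in rad, forces in N, time in s.
With the tool pointing down it reaches from about 350 to 875 mm from the base axis. Payload 4.2 kg.
Tool frame: the origin (TCP) lies between the finger pads; the fingertips stand 25 mm ahead of it and the grasp point (between the pads) lies 6 mm ahead of it; z points along the fingers, y is the line along which they close (so a half turn about z gives the same grasp; the last joint's range is limited). The gripper opens to 85 mm and grips with 20 to 120 N. Pads are 22 mm wide; open, the fingers measure 114 mm over their backs; the gripper's body (76 mm by 85 mm) begins 54 mm behind the grasp point. The pads swing forward as they close: fully open they stand 13 mm farther back than shut.
Start: joints at [1.455, 0.385, 0.008, 0, -1.194, -0.259], TCP at [228.771, 581.604, 256.312] pointing down, gripper open.
Joint ranges: [-3.14, 3.14], [-1.21, 2.06], [-1.07, 1.41], [-3.16, 2.05], [-2.99, -0.16], [-3.1, 3.1]. Speed limits (rad/s): [2.79, 2.79, 3.14, 3.14, 3.14, 3.14].

## Interface

Orientations are given as a unit quaternion [x, y, z, w].
In Python, from bench import arm gives the robot as it stands.
- The arm moves only by the shell command python3 -m pendant 'ROWS'. ROWS is JSON, a list of rows, each a list of 7 numbers: the shift along the tool's x, y, z in m, then the turn, a rotation vector about the tool's x, y, z in degrees, then the finger opening in m, from 0 to 0.0854. In form: [[x, y, z, wx, wy, wz, fingers], ...]. A call has 1 to 12 rows; each row shifts and turns the commanded pose from where the row before left it, along the tool's axes as they then stand; what a row does not reach is not made up. A row lasts 1/10 s, in which the tool goes at most 50 mm and 8.59 degrees, less where a joint would pass 70% of its speed; a pose out of reach is approached as far as the arm can. A call is refused whole if a number of a shift passes 0.05 or a number of a turn 8.59, either way. A call with a gripper value outside its range is refused whole. The fingers move at their own pace and stop on an object; the grip force is fixed at half the most. Time passes only in rows, so rows that do not move let the fingers close. It gives the time, the measured TCP pose, the force, the opening and the grip force at its end, in the units of the state.
- arm.read_state(): the state, without advancing time (a new reading comes with each control period).
- arm.get_image(name): name is "scene" or "top" or "wrist"; returns a dict with "image" (480x640x3 uint8, red, green, blue), "fx", "fy", "cx", "cy" (pixels), "k1" (the pictures are not rectified: a ray, as slopes to the right and down, at radius r is drawn at 1 + k1 r^2 times it, then the intrinsics apply), "xyz" and "rotation" of the camera in the world. Camera axes: x right, y down, z forward; pixel columns grow to the right and rows downward; lengths in mm; the calibration is good to about 2 mm. A picture is of the moment at which its call begins. There is no depth.
- arm.job_done(): hands the job in; it is judged then, once.
The state is a dict: "clock": time; "joints": joint angles; "joint_vel": joint speeds; "joint_efforts": joint torques, N m; "position": TCP position; "ee_rot": TCP orientation; "contact_force": force on the tool from outside, world axes, zero at the start; "wrist_torque": the same for the moment, N m; "gripper_width": finger opening in mm; "grasp_force": force on a finger pad.
Only numpy, scipy, OpenCV 4.12 (cv2) and the standard library are available. Lean on these libraries where they do the work, as an engineer would, in place of code of your own. Each camera call takes 0.05 s, during which the arm holds its last target. There are 200 camera calls.

## Working session

There is one attempt and no reset: what is moved stays moved. The work goes in short steps, Python scripts to look and compute and a shell command to move; the robot and the scene stay as the last step left them, time stands still between calls to the robot, and variables do not carry over. Pictures are saved under pics/ and viewed, at most 10 in all, crops included, and the job is handed in when it is done.

```bash
ls; mkdir -p pics; python3 - <<'E'
from bench import arm
import cv2,pickle
d={}
for n in("scene","top"):
    r=arm.get_image(n);d[n]=r;cv2.imwrite(f"pics/{n}0.png",r["image"][:,:,::-1]);print(n,{k:v for k,v in r.items() if k!="image"})
pickle.dump(d,open("d0.pkl","wb"))
print(arm.read_state())
E
```

```text
pics
scene {'fx': 511.23601091899275, 'fy': 511.23601091899275, 'cx': 315.12105718505586, 'cy': 241.8850372489836, 'k1': -0.038828421588567336, 'xyz': array([1020.97438334, -689.56042296,  997.52281495]), 'rotation': array([ 0.87154518,  0.32830355, -0.11851493, -0.34435445])}
top {'fx': 537.2603348666705, 'fy': 537.2603348666705, 'cx': 316.63519651859275, 'cy': 237.16643202115137, 'k1': 0.05358971401364975, 'xyz': array([ 188.00842656,  -59.14358586, 1583.29226163]), 'rotation': array([ 0.72585176, -0.68053505,  0.06919758, -0.07227009])}
{'clock': 0.1, 'joints': array([ 1.45460676e+00,  3.85506949e-01,  6.74902035e-03, -3.77259668e-04,
       -1.19400976e+00, -2.58605533e-01]), 'joint_vel': array([ 0.00094646, -0.00185826,  0.00301771,  0.00240045, -0.00031886,
       -0.00061027]), 'joint_efforts': array([-3.60759541e-04, -3.93317521e+01,  1.88929993e+01,  4.19795975e+00,
       -2.57248859e-03,  5.17559116e-06]), 'position': array([228.62083467, 581.17855387, 255.31774882]), 'ee_rot': array([ 9.82478948e-01, -1.86370905e-01, -1.04755800e-04,  9.95658925e-04]), 'contact_force': array([ 0.96071389, -0.0163506 ,  0.2279656 ]), 'wrist_torque': array([0.03970249, 0.03748043, 0.03600336]), 'grasp_force': 0.0, 'gripper_width': 85.52678970545531}
```

View pics/scene0.png

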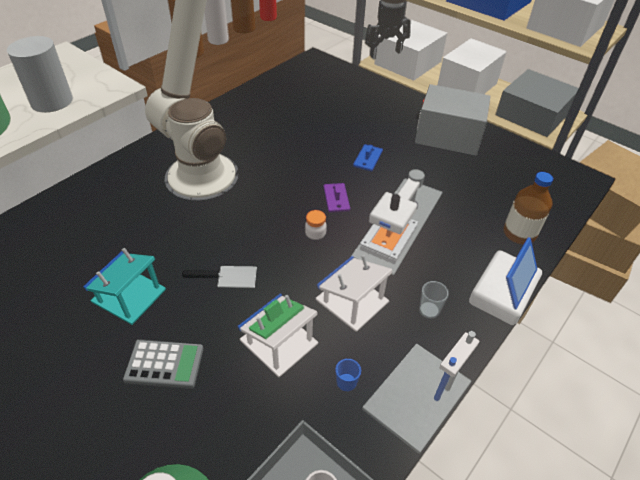

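View pics/top0.png

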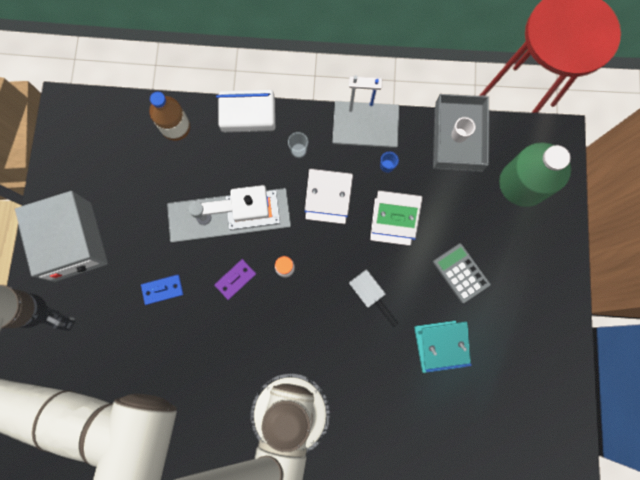

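The scene picture shows the orange plate in the mould at (386,238), with the black lamp knob at (395,201) and the lamp pivot at (415,178). The empty white rack is at (355,278), the rack with the green plate at (278,320), and the turquoise look-alike at (125,280). The top picture shows the knob at (248,201), the post at (197,208), the orange plate at (265,207), the white rack pins at (314,191) and (342,194), and the green plate at (397,215).

Candidates for the part, by top pixel: orange plate in the mould (265,207), blue (162,289), purple (235,279), green (397,215), and the orange jar cap (284,266). I choose the orange plate in the mould. Candidates for the rack: white empty (328,195), white with green plate (397,217), turquoise (443,345). I choose the white empty one.

```bash
cat > h.py <<'E'
import numpy as np,cv2
from scipy.spatial.transform import Rotation as R
def ray(c,p):
    K=np.array([[c["fx"],0,c["cx"]],[0,c["fy"],c["cy"]],[0,0,1.]])
    u=cv2.undistortPoints(np.float64(p).reshape(-1,1,2),K,np.array([c["k1"],0,0,0.])).reshape(-1,2)
    d=R.from_quat(c["rotation"]).apply(np.c_[u,np.ones(len(u))])
    return np.array(c["xyz"]),d/np.linalg.norm(d,axis=1)[:,None]
def onz(c,p,z):
    o,d=ray(c,p);return o+d*((np.atleast_1d(z)-o[2])/d[:,2])[:,None]
def tri(views):
    "views: list of (cam,pixel) -> point, residual mm"
    A=np.zeros((3,3));b=np.zeros(3);L=[]
    for c,p in views:
        o,d=ray(c,[p]);M=np.eye(3)-np.outer(d[0],d[0]);A+=M;b+=M@o;L.append((M,o))
    x=np.linalg.solve(A,b);return x,[round(float(np.linalg.norm(M@(x-o))),1) for M,o in L]
def proj(c,P):
    q=R.from_quat(c["rotation"]).inv().apply(np.atleast_2d(P)-c["xyz"]);s=q[:,:2]/q[:,2:]
    s=s*(1+c["k1"]*(s**2).sum(1,keepdims=True));return s*[c["fx"],c["fy"]]+[c["cx"],c["cy"]]
E
python3 - <<'E'
import pickle,cv2,numpy as np
from h import *
d=pickle.load(open("d0.pkl","rb"));t,s=d["top"],d["scene"]
print("proj base",proj(t,[0,0,0]),proj(s,[0,0,0]))
print("knob",onz(t,[[248,201]],158),onz(s,[[395,196]],158),"tri",tri([(t,(248,200)),(s,(395,199))]))
print("pivot",onz(t,[[196,208]],122),onz(s,[[416,175]],122))
a=cv2.resize(t["image"][160:260,160:360],None,fx=4,fy=4,interpolation=cv2.INTER_CUBIC)
b=cv2.resize(s["image"][160:335,300:460],None,fx=3,fy=3,interpolation=cv2.INTER_CUBIC)
c=np.zeros((600,800,3),np.uint8);c[:400]=a
cv2.imwrite("pics/c1.png",a[:,:,::-1]);cv2.imwrite("pics/c2.png",b[:,:,::-1])
E
```

```text
proj base [[290.09569168 413.87673228]] [[201.90945963 174.80253004]]
knob [[565.96353211 150.67680512 158.        ]] [[572.33233656 153.89532649 158.        ]] tri (array([572.55296635, 153.39490625, 148.09597519]), [1.4, 1.4])
pivot [[545.7570453  298.91685251 122.        ]] [[547.13219859 297.11957454 122.        ]]
```

View pics/c1.png

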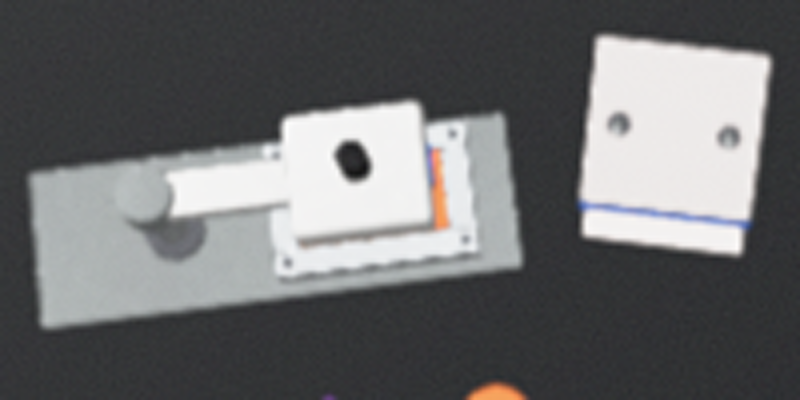

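View pics/c2.png

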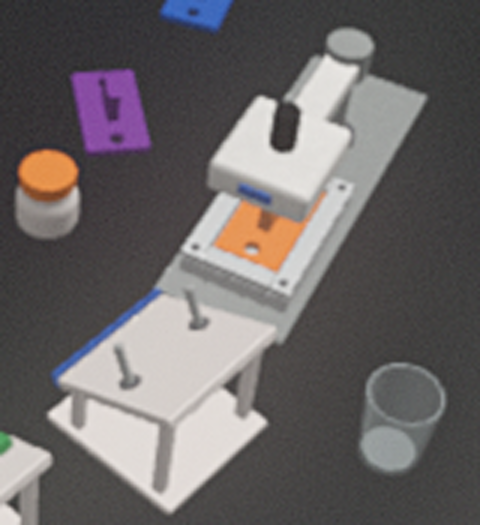

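The crops show the orange plate and its hole in the mould under the lamp, at crop 1 (440,190) and crop 2 (255,230). The empty rack's pin tips are at crop 1 (618,122) and (728,136). The choice holds, so I move over the area to use the wrist camera.

```bash
python3 -m pendant '[[0.04,0.0293,-0.0068,0,0,0,0.08],[0.04,0.0293,-0.0068,0,0,0,0.08],[0.04,0.0293,-0.0068,0,0,0,0.08],[0.04,0.0293,-0.0068,0,0,0,0.08],[0.04,0.0293,-0.0068,0,0,0,0.08],[0.04,0.0293,-0.0068,0,0,0,0.08],[0.04,0.0293,-0.0068,0,0,0,0.08],[0.04,0.0293,-0.0068,0,0,0,0.08],[0.04,0.0293,-0.0068,0,0,0,0.08],[0.04,0.0293,-0.0068,0,0,0,0.08],[0.04,0.0293,-0.0068,0,0,0,0.08]]'
python3 -m pendant '[[0,0,0,0,0,7.5,0.08],[0,0,0,0,0,7.5,0.08],[0,0,0,0,0,7.5,0.08],[0,0,0,0,0,7.5,0.08],[0,0,0,0,0,7.5,0.08],[0,0,0,0,0,7.5,0.08],[0,0,0,0,0,7.5,0.08],[0,0,0,0,0,7.5,0.08],[0,0,0,0,0,0,0.08],[0,0,0,0,0,0,0.08]]'
python3 - <<'E'
from bench import arm
import cv2,pickle
from h import *
r=arm.get_image("wrist");pickle.dump(r,open("w1.pkl","wb"));cv2.imwrite("pics/w1.png",r["image"][:,:,::-1])
print({k:v for k,v in r.items() if k!="image"});st=arm.read_state();print(st["position"],st["joints"]);print(R.from_quat(st["ee_rot"]).as_matrix().round(3))
E
```

```text
clock: 1.2
position: [520.4, 119.1, 331.1]
ee_rot: [0.983, -0.186, -0.0, 0.0]
contact_force: [1.0, 0.2, -0.1]
gripper_width: 80.2
grasp_force: 0.0
clock: 2.2
position: [519.8, 121.0, 330.7]
ee_rot: [0.759, -0.652, -0.0, 0.0]
contact_force: [-0.0, -0.0, -0.6]
gripper_width: 80.2
grasp_force: 0.0
{'fx': 344.2526654041794, 'fy': 344.2526654041794, 'cx': 318.35810579696334, 'cy': 240.13742642719612, 'k1': -0.01639010951820966, 'xyz': array([531.25302849,  40.18559848, 448.56491392]), 'rotation': array([-0.07453268,  0.98377378,  0.16273622, -0.01228586])}
[519.83988051 120.99313638 330.78603845] [ 5.32679159e-01  1.83187712e-01 -8.69003707e-02 -1.23174852e-04
 -1.30124716e+00 -3.81608159e-01]
[[ 0.15  -0.989 -0.001]
 [-0.989 -0.15  -0.   ]
 [ 0.     0.001 -1.   ]]
```

View pics/w1.png

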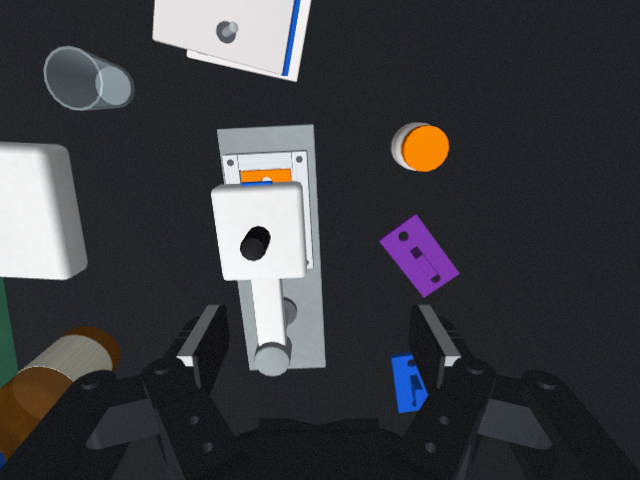

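The wrist view shows the lamp knob (257,242), hub (273,358), base sheet corners (218,130), (314,125), (325,366), (249,370), the mould rim's upper corners (223,156), (307,151), and one rack pin at (228,30).

```bash
python3 - <<'E'
import pickle,cv2
from h import *
w=pickle.load(open("w1.pkl","rb"));d=pickle.load(open("d0.pkl","rb"));t,s=d["top"],d["scene"]
print("nadir",proj(w,[531.2,40.2,0]))
im=w["image"];g=im.max(2)
m=np.zeros_like(g);m[215:275,225:290]=(g[215:275,225:290]<70);ys,xs=np.nonzero(m);print("knob blob",xs.min(),xs.max(),ys.min(),ys.max(),xs.mean(),ys.mean())
k=(xs.mean(),ys.mean())
print("knob mid",onz(w,[k],138),tri([(w,k),(t,(248,200)),(s,(395,199))]))
print("hub",onz(w,[[273,357]],122))
print("sheet",onz(w,[[218,130],[314,125],[325,366],[249,370]],2).round(1))
print("rim",onz(w,[[223.5,156],[307,151],[313,268]],32).round(1))
c=lambda x,y:(160+x/4,160+y/4)
print("sheet top",onz(t,[c(30,175),c(502,113),c(522,266),c(42,327)],2).round(1))
print("rim top",onz(t,[c(278,277),c(479,250),c(464,122)],32).round(1))
for n,a,b in(("pinL",(314.5,190.5),(363,258)),("pinR",(342,194),(339.5,276.5))):print(n,tri([(t,a),(s,b)]))
print("pinL tip wrist",onz(w,[[231,28]],122))
E
```

```text
nadir [[318.42973021 123.28383666]]
knob blob 240 269 226 259 254.94077134986225 243.04545454545453
knob mid [[574.87046763 156.6604102  138.        ]] (array([572.88379148, 153.08688829, 148.31691981]), [0.6, 1.6, 1.4])
hub [[544.35123279 296.3392821  122.        ]]
sheet [[653.1  66.6   2. ]
 [536.3  43.    2. ]
 [466.7 395.    2. ]
 [584.  420.7   2. ]]
rim [[636.7  93.3  32. ]
 [539.8  72.8  32. ]
 [511.1 219.6  32. ]]
sheet top [[582.7 415.3   2. ]
 [655.   63.    2. ]
 [536.5  38.9   2. ]
 [466.7 392.5   2. ]]
rim top [[509.9 215.9  32. ]
 [539.9  69.7  32. ]
 [637.3  88.5  32. ]]
pinL (array([618.3189829 , -29.17210893, 119.29274414]), [1.0, 1.0])
pinR (array([ 612.78836637, -107.43216017,  120.21908123]), [1.1, 1.1])
pinL tip wrist [[614.66079994 -23.65653099 122.        ]]
```

```bash
python3 -m pendant '[[-0.005,-0.0116,0.02,0,0,-2.5,0.08],[-0.005,-0.0116,0.035,0,0,0,0.08],[-0.005,-0.0116,0.035,0,0,0,0.08],[-0.005,-0.0116,0.03,0,0,0,0.08],[-0.005,-0.0116,0.03,0,0,0,0.08],[0,0,0.0305,0,0,0,0.08],[0,0,0,0,0,0,0.04],[0,0,0,0,0,0,0.04],[0,0,0,0,0,0,0.04],[0,0,0,0,0,0,0.04]]'
python3 - <<'E'
from bench import arm
import cv2
r=arm.get_image("wrist");cv2.imwrite("pics/w2.png",r["image"][:,:,::-1]);print(arm.read_state()["position"])
E
```

```text
clock: 3.25
position: [573.3, 156.6, 152.7]
ee_rot: [0.772, -0.636, 0.001, -0.002]
contact_force: [-0.2, 0.3, -1.0]
gripper_width: 40.4
grasp_force: 0.0
[573.08995821 156.52706139 152.51594794]
```

View pics/w2.png

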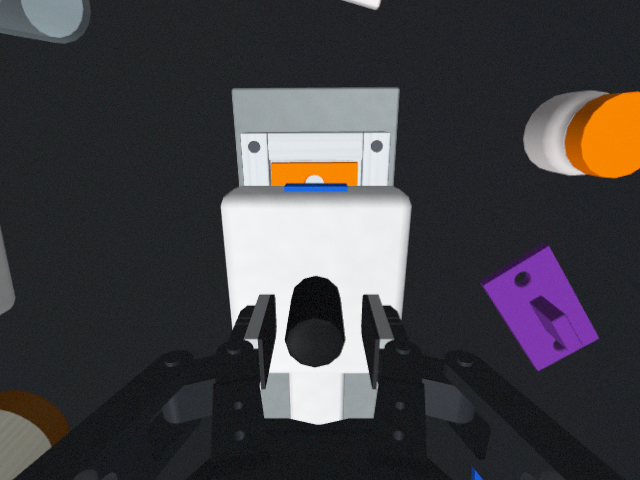

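The knob (315,330) stands centred between the pads at (262,340) and (378,340). Swinging it now.

```bash
python3 -m pendant '[[-0.0013,0.0199,0,0,0,7.6,0.036],[-0.0013,0.0199,0,0,0,7.6,0.036],[-0.0013,0.0199,0,0,0,7.6,0.036],[-0.0013,0.0199,0,0,0,7.6,0.036],[-0.0013,0.0199,0,0,0,7.6,0.036],[-0.0013,0.0199,0,0,0,7.6,0.036],[-0.0013,0.0199,0,0,0,7.6,0.036],[-0.0013,0.0199,0,0,0,7.6,0.036],[-0.0013,0.0199,0,0,0,7.6,0.036],[-0.0013,0.0199,0,0,0,7.6,0.036],[-0.0013,0.0199,0,0,0,7.6,0.036],[-0.0013,0.0199,0,0,0,7.6,0.036]]'
python3 -m pendant '[[0,0.005,0,0,0,0,0.036],[0,0,0,0,0,0,0.036],[0,0,0,0,0,0,0.06],[0,0,0,0,0,0,0.08],[0,0,0,0,0,0,0.08],[0,0,-0.03,0,0,0,0.08],[0,0,-0.04,0,0,0,0.08],[0,0,-0.04,0,0,0,0.08],[0,0,-0.04,0,0,0,0.08],[0,0,-0.03,0,0,0,0.08],[0,0,0,0,0,0,0.08]]'
python3 - <<'E'
from bench import arm
import cv2,pickle
d={}
for n in("scene","top","wrist"):
    r=arm.get_image(n);d[n]=r;cv2.imwrite(f"pics/{n}1.png",r["image"][:,:,::-1])
pickle.dump(d,open("d1.pkl","wb"))
print(arm.read_state()["joints"])
E
```

```text
clock: 4.5
position: [395.6, 278.7, 152.3]
ee_rot: [-0.083, 0.997, 0.001, 0.001]
contact_force: [3.5, -2.3, 0.3]
gripper_width: 36.0
grasp_force: 1.4
clock: 5.6
position: [396.0, 283.9, 335.5]
ee_rot: [-0.086, 0.996, 0.003, 0.004]
contact_force: [-0.0, -0.9, 0.1]
gripper_width: 80.0
grasp_force: 0.0
[ 9.57256848e-01  9.55578042e-02 -1.94036160e-01 -7.72210774e-04
 -1.28266155e+00 -2.35672956e+00]
```

View pics/top1.png

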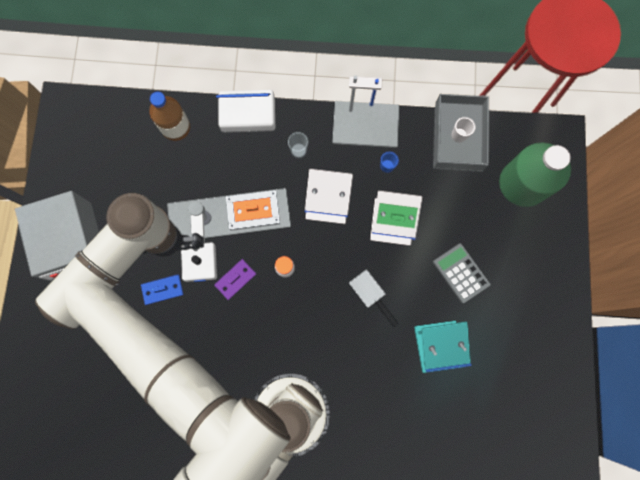

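The top view shows the lamp now swung aside, knob at (196,261), about a right angle from its start. The orange plate lies free in the mould at (252,210). Next I go over the mould.

```bash
python3 -m pendant '[[-0.0305,-0.0313,0,0,0,0,0.08],[-0.0305,-0.0313,0,0,0,0,0.08],[-0.0305,-0.0313,0,0,0,0,0.08],[-0.0305,-0.0313,0,0,0,0,0.08],[-0.0305,-0.0313,0,0,0,0,0.08]]'
python3 -m pendant '[[0,0,0,0,0,-7.6,0.08],[0,0,0,0,0,-7.6,0.08],[0,0,0,0,0,-7.6,0.08],[0,0,0,0,0,-7.6,0.08],[0,0,0,0,0,-7.6,0.08],[0,0,0,0,0,-7.6,0.08],[0,0,0,0,0,-7.6,0.08],[0,0,0,0,0,-7.6,0.08],[0,0,0,0,0,-7.6,0.08],[0,0,0,0,0,-7.6,0.08],[0,0,0,0,0,-7.6,0.08],[0,0,0,0,0,-7.6,0.08]]'
python3 -m pendant '[[0,0,0,0,0,0,0.08],[0,0,0,0,0,0,0.08]]'
python3 - <<'E'
from bench import arm
import cv2,pickle
from h import *
r=arm.get_image("wrist");pickle.dump(r,open("w3.pkl","wb"));cv2.imwrite("pics/w3.png",r["image"][:,:,::-1])
st=arm.read_state();print(st["position"],st["joints"][5]);print(R.from_quat(st["ee_rot"]).as_matrix().round(3),r["xyz"])
t=pickle.load(open("d1.pkl","rb"))["top"]
for n,c,z in(("wrist",r,30),("top",t,30)):
    h=cv2.cvtColor(c["image"],cv2.COLOR_RGB2HSV);m=cv2.inRange(h,(5,130,120),(20,255,255))
    cs=cv2.findContours(m,cv2.RETR_EXTERNAL,cv2.CHAIN_APPROX_NONE)[0]
    for k in cs:
        if cv2.contourArea(k)<100:continue
        b=cv2.boxPoints(cv2.minAreaRect(k));P=onz(c,b,z)
        e=np.linalg.norm(P-np.roll(P,-1,0),axis=1);i=np.argmax(e);v=np.roll(P,-1,0)[i]-P[i]
        print(n,b.mean(0).round(1),P.mean(0).round(1),e.round(1),"long axis deg",(np.degrees(np.arctan2(v[1],v[0]))%180).round(1))
E
```

```text
clock: 6.25
position: [572.1, 153.2, 328.4]
ee_rot: [-0.086, 0.996, -0.001, -0.002]
contact_force: [0.3, 1.2, 0.1]
gripper_width: 79.8
grasp_force: 0.0
clock: 7.45
position: [570.8, 154.4, 328.2]
ee_rot: [0.773, -0.634, -0.001, 0.002]
contact_force: [-0.5, 0.2, 0.4]
gripper_width: 79.9
grasp_force: 0.0
clock: 7.65
position: [571.1, 154.5, 329.1]
ee_rot: [0.771, -0.637, -0.001, 0.001]
contact_force: [-0.8, 0.5, -0.4]
gripper_width: 80.1
grasp_force: 0.0
[571.15449139 154.59705288 329.44289711] -0.34764700817616667
[[ 0.189 -0.982 -0.002]
 [-0.982 -0.189 -0.001]
 [ 0.001  0.002 -1.   ]] [585.8367348   74.39111811 447.00628029]
wrist [312.  192.5] [577.2 156.6  30. ] [ 58.7 110.   63.8 110. ] long axis deg 99.2
wrist [479.5 130.5] [399.8  46.6  30. ] [56.2 53.  58.5 52.5] long axis deg 11.1
top [284. 264.] [417.3  47.8  30. ] [49.6 50.2 49.4 50. ] long axis deg 48.6
top [252.  209.2] [575.5 155.2  30. ] [107.8  57.3 107.1  57.2] long axis deg 101.2
```

View pics/w3.png

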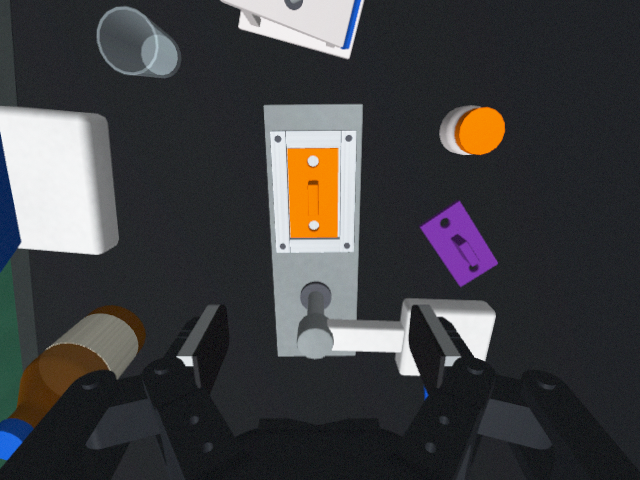

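The plate lies at (313,192) in the wrist view, with holes at (313,161) and (314,226). The long axis is about 101°, and the plate centre about (575,155). The lamp is off to the right. Going down to grip the rib.

```bash
python3 -m pendant '[[0,-0.002,0.04,0,0,0,0.06],[0,-0.002,0.045,0,0,0,0.04],[0,0,0.048,0,0,0,0.04],[0,0,0.048,0,0,0,0.04],[0,0,0.048,0,0,0,0.04],[0,0,0.03,0,0,0,0.04],[0,0,0.01,0,0,0,0.04],[0,0,0,0,0,0,0.03],[0,0,0,0,0,0,0.02]]'
python3 -m pendant '[[0,0,0,0,0,0,0.01],[0,0,0,0,0,0,0],[0,0,0,0,0,0,0],[0,0,0,0,0,0,0]]'
```

```text
clock: 8.6
position: [576.6, 156.1, 63.2]
ee_rot: [0.772, -0.636, 0.001, -0.001]
contact_force: [0.7, 0.0, 0.7]
gripper_width: 19.7
grasp_force: 0.0
clock: 9.0
position: [576.8, 156.3, 63.9]
ee_rot: [0.772, -0.636, 0.001, -0.002]
contact_force: [-0.4, 1.5, 6.4]
gripper_width: 10.8
grasp_force: 60.8
```

```bash
python3 -m pendant '[[0,0,-0.01,0,0,0,0],[0,0,-0.03,0,0,0,0],[0,0,-0.04,0,0,0,0],[0,0,-0.04,0,0,0,0],[0,0,-0.04,0,0,0,0],[0,0,0,0,0,0,0],[0,0,0,0,0,0,0]]'
python3 - <<'E'
from bench import arm
import cv2,pickle
from h import *
r=arm.get_image("wrist");st=arm.read_state();pickle.dump((r,st),open("w4.pkl","wb"));cv2.imwrite("pics/w4.png",r["image"][:,:,::-1])
print(st["position"],st["ee_rot"],st["contact_force"],r["xyz"])
T=R.from_quat(st["ee_rot"]);print("cam in tool",T.inv().apply(r["xyz"]-st["position"]),(T.inv()*R.from_quat(r["rotation"])).as_quat())
E
```

```text
clock: 9.7
position: [575.0, 155.6, 222.8]
ee_rot: [0.772, -0.636, -0.0, -0.001]
contact_force: [0.2, 0.9, -2.2]
gripper_width: 10.9
grasp_force: 59.9
[574.32919165 155.24254538 221.08726048] [ 7.71580848e-01 -6.36130765e-01 -6.81477496e-04  4.24790404e-04] [-0.02583839 -0.43174653 -1.36630111] [589.47381978  75.10238228 340.4766535 ]
cam in tool [  81.4965106     0.59574033 -119.43029985] [ 0.11436269  0.11719349 -0.69739733 -0.69772762]
```

View pics/w4.png

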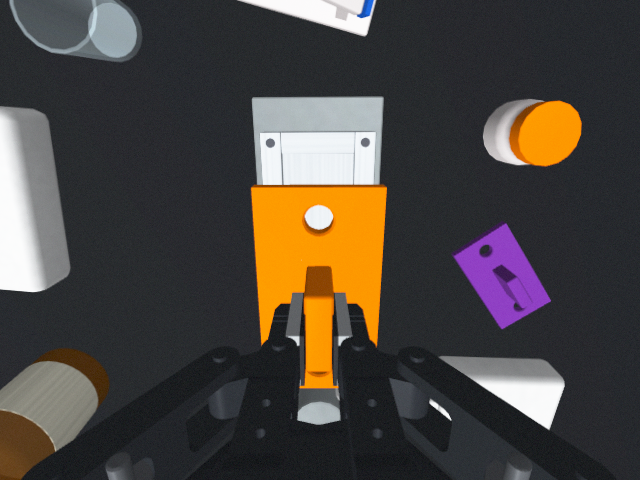

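The plate is held by the rib, straight in the hand: its far edge runs (252,186)–(386,186) and the hole is at (319,217). The image bottom shows nothing hitting. Now two wrist views of the pins.

```bash
python3 -m pendant '[[0.0323,-0.0005,0,0,0,0,0],[0.0323,-0.0005,0,0,0,0,0],[0.0323,-0.0005,0,0,0,0,0],[0,0,0,0,0,7.5,0],[0,0,0,0,0,7.5,0],[0,0,0,0,0,0,0],[0,0,0,0,0,0,0]]'
cat > snap.py <<'E'
import sys,pickle,cv2
from bench import arm
r=arm.get_image("wrist");st=arm.read_state();pickle.dump((r,st),open(sys.argv[1]+".pkl","wb"));cv2.imwrite("pics/"+sys.argv[1]+".png",r["image"][:,:,::-1])
E
python3 snap.py w5
python3 -m pendant '[[0.035,0,0,0,0,0,0],[0,0,0,0,0,0,0],[0,0,0,0,0,0,0]]'
python3 snap.py w6
python3 - <<'E'
import pickle
from h import *
r,st=pickle.load(open("w4.pkl","rb"));T=R.from_quat(st["ee_rot"])
def intool(c,st,p,z):
    T=R.from_quat(st["ee_rot"]);o,d=ray(c,p);o=T.inv().apply(o-st["position"]);d=T.inv().apply(d)
    return o+d*((z-o[2])/d[:,2])[:,None]
for z in(30,34,38):print(z,intool(r,st,[(252,186),(386,186),(319,217)],z).round(1))
for n in("w5","w6"):
    r,st=pickle.load(open(n+".pkl","rb"));print(n,st["position"],proj(r,[[618.3,-29.2,121],[612.8,-107.4,121],[632,-29,90],[627,-107,90]]).round(0).tolist())
a=[pickle.load(open(n+".pkl","rb"))[0]["image"][:200] for n in("w5","w6")]
cv2.imwrite("pics/w56.png",np.vstack(a)[:,:,::-1])
E
```

```text
clock: 10.45
position: [594.6, 60.6, 220.1]
ee_rot: [-0.683, 0.73, 0.001, -0.001]
contact_force: [-0.6, -0.7, -0.8]
gripper_width: 11.0
grasp_force: 59.8
clock: 10.8
position: [592.7, 25.5, 221.2]
ee_rot: [-0.682, 0.731, 0.0, -0.0]
contact_force: [-0.1, -0.4, -1.4]
gripper_width: 10.7
grasp_force: 59.8
30 [[ 55.4 -28.9  30. ]
 [ 55.4  29.4  30. ]
 [ 41.5   0.3  30. ]]
34 [[ 54.7 -29.7  34. ]
 [ 54.7  30.2  34. ]
 [ 40.4   0.3  34. ]]
38 [[ 54.  -30.5  38. ]
 [ 54.   31.   38. ]
 [ 39.3   0.3  38. ]]
w5 [594.78575335  60.7059748  220.39922062] [[266.0, 113.0], [260.0, -46.0], [253.0, 116.0], [245.0, -20.0]]
w6 [592.79696879  25.94220953 221.32606347] [[270.0, 172.0], [264.0, 30.0], [257.0, 168.0], [249.0, 45.0]]
```

View pics/w56.png

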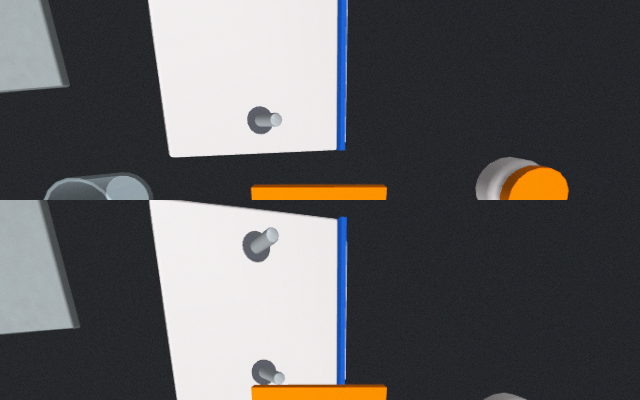

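The stacked wrist views show pin L's tip at (276,119) in w5. In w6 the tips are at L (279,178) and R (271,36), with bases at L (264,172) and R (256,46). The plate's edge is at row 186.

```bash
python3 - <<'E'
import pickle
from h import *
a,sa=pickle.load(open("w5.pkl","rb"));b,sb=pickle.load(open("w6.pkl","rb"))
def hol(c,p):  # bright tip blob check
    pass
print("L tip w5",onz(a,[(276,119)],121),"w6",onz(b,[(279,178)],121),"R tip w6",onz(b,[(271,36)],121))
print("L tri",tri([(a,(276,119)),(b,(279,178))]))
print("base L w5",onz(a,[(260,120)],90),"w6",onz(b,[(264,172)],90),"R w6",onz(b,[(256,46)],90))
E5=onz(b,[(339,218-200),(339.5,380-200)],90-60*np.sin(np.radians(25)));print("low edge w6",E5.round(1))
v=E5[1]-E5[0];print("edge dir",np.degrees(np.arctan2(v[1],v[0])))
d=pickle.load(open("d1.pkl","rb"));t,s=d["top"],d["scene"]
# grey pins: local contrast centroid in the top image
g=t["image"][...,:3].mean(2)
for x,y in((314.5,190.5),(342,194)):
    w=g[int(y)-7:int(y)+8,int(x)-7:int(x)+8];W=np.clip(np.median(w)-15-w,0,None);yy,xx=np.mgrid[int(y)-7:int(y)+8,int(x)-7:int(x)+8]
    c=((W*xx).sum()/W.sum(),(W*yy).sum()/W.sum());print("top blob",np.round(c,1),onz(t,[c],108))
E
```

```text
L tip w5 [[612.80679664 -25.18010758 121.        ]] w6 [[612.92822037 -25.06040669 121.        ]] R tip w6 [[ 609.11233529 -104.26712593  121.        ]]
L tri (array([612.77466393, -25.16874849, 121.78219072]), [0.1, 0.1])
base L w5 [[627.26037941 -25.89185482  90.        ]] w6 [[627.05899139 -25.66796269  90.        ]] R w6 [[ 622.7011145  -106.11956857   90.        ]]
low edge w6 [[ 566.8 -124.5   64.6]
 [ 572.1  -12.1   64.6]]
edge dir 87.29534086896017
top blob [313.1 189.4] [[625.49400284 -24.12129796 108.        ]]
top blob [343.1 194.5] [[ 616.01742573 -110.25413373  108.        ]]
```

```bash
cat > goal.py <<'E'
import sys
from bench import arm
from h import *
psi=np.radians(-2.8);O=np.array([625.5,-65.4,90.])
by=np.array([-np.sin(psi),np.cos(psi),0]);bz=np.array([-np.sin(np.radians(25))*np.cos(psi),-np.sin(np.radians(25))*np.sin(psi),np.cos(np.radians(25))]);bx=np.cross(by,bz)
G=R.from_matrix(np.c_[-by,-bx,-bz])
def rep(h):
    "h: height of plate underside above the board"
    s=arm.read_state();T=R.from_quat(s["ee_rot"]);p=s["position"]
    tgt=O+bz*(h+42)
    print("pos",p.round(1),"turn tool deg",np.degrees((T.inv()*G).as_rotvec()).round(2),"shift tool",T.inv().apply(tgt-p).round(1),"shift in goal axes",G.inv().apply(tgt-p).round(1),"tgt",tgt.round(1),"F",s["contact_force"].round(1),"w",s["gripper_width"].round(1))
if __name__=="__main__":rep(float(sys.argv[1]))
E
python3 goal.py 75
```

```text
Traceback (most recent call last):
  File "goal.py", line 12, in <module>
    if __name__=="__main__":rep(float(sys.argv[1]))
                            ~~~^^^^^^^^^^^^^^^^^^^^
  File "goal.py", line 11, in rep
    print("pos",p.round(1),"turn tool deg",np.degrees((T.inv()*G).as_rotvec()).round(2),"shift tool",T.inv().apply(tgt-p).round(1),"shift in goal axes",G.inv().apply(tgt-p).round(1),"tgt",tgt.round(1),"F",s["contact_force"].round(1),"w",s["gripper_width"].round(1))
                                                                                                                                                                                                                                             ^^^^^^^^^^^^^^^^^^^^^^^^
AttributeError: 'float' object has no attribute 'round'
```

```bash
sed -i 's/s\["gripper_width"\].round(1)/round(s["gripper_width"],1)/' goal.py; python3 goal.py 75
```

```text
pos [592.8  25.9 221.3] turn tool deg [25.02 -0.25 -1.11] shift tool [89.9 10.5 25.3] shift in goal axes [89.6 21.9 17.7] tgt [576.1 -63.  196. ] F [ 0.1  0.4 -1. ] w 10.7
```

```bash
python3 -m pendant '[[0,0,0,8.34,-0.08,-0.37,0],[0,0,0,8.34,-0.08,-0.37,0],[0,0,0,8.34,-0.08,-0.37,0],[0.03,0.0073,0.0059,0,0,0,0],[0.03,0.0073,0.0059,0,0,0,0],[0.03,0.0073,0.0059,0,0,0,0],[0,0,0,0,0,0,0],[0,0,0,0,0,0,0],[0,0,0,0,0,0,0]]'; python3 goal.py 75; python3 snap.py w7
python3 - <<'E'
import pickle
from h import *
import goal as g
r,st=pickle.load(open("w7.pkl","rb"));T=R.from_quat(st["ee_rot"]);im=r["image"]
W=lambda p:T.apply(np.array(p))+st["position"]
f=lambda P:proj(r,P).round(1).tolist()
print("R tip",f(g.O-40*g.by+35*g.bz),"R base",f(g.O-40*g.by),"hole top/bottom",f([W([40.3,.3,34]),W([40.3,.3,42])]))
hs=cv2.cvtColor(im,cv2.COLOR_RGB2HSV);m=cv2.inRange(hs,(5,130,100),(20,255,255));m[:, :200]=0;m[:,440:]=0
cs,hi=cv2.findContours(m,cv2.RETR_CCOMP,cv2.CHAIN_APPROX_NONE)
for c,h in zip(cs,hi[0]):
    if cv2.contourArea(c)>60:print("hole" if h[3]>=0 else "outer",cv2.contourArea(c),cv2.boundingRect(c))
E
```

```text
clock: 11.75
position: [576.8, -64.2, 197.5]
ee_rot: [-0.673, 0.709, -0.154, 0.144]
contact_force: [0.3, -0.5, -0.9]
gripper_width: 11.2
grasp_force: 59.9
pos [576.8 -64.2 197.5] turn tool deg [ 0.63 -0.27 -0.07] shift tool [-1.2  1.2  1. ] shift in goal axes [-1.2  1.3  1. ] tgt [576.1 -63.  196. ] F [ 0.3 -0.5 -0.9] w 11.2
R tip [[317.4, 200.2]] R base [[317.0, 189.7]] hole top/bottom [[317.2, 219.0], [317.3, 214.6]]
outer 17943.0 (251, 185, 136, 204)
hole 583.0 (303, 204, 31, 27)
```

```bash
python3 -m pendant '[[-0.001,0.001,0.012,0.4,-0.2,0,0],[0,0,0.012,0,0,0,0],[0,0,0.01,0,0,0,0],[0,0,0,0,0,0,0],[0,0,0,0,0,0,0]]'; for i in 1 2 3 4; do python3 snap.py w8; python3 goal.py 40; done
python3 - <<'E'
import pickle
from h import *
r,st=pickle.load(open("w8.pkl","rb"));im=r["image"]
hs=cv2.cvtColor(im,cv2.COLOR_RGB2HSV);m=cv2.inRange(hs,(5,130,100),(20,255,255));m[:, :200]=0;m[:,440:]=0
c=cv2.resize(im[170:260,260:380],None,fx=5,fy=5);cv2.imwrite("pics/w8c.png",c[:,:,::-1])
print(im[200:236:3,303:337:3].mean(2).astype(int))
E
```

```text
clock: 12.3
position: [589.6, -64.6, 165.6]
ee_rot: [-0.673, 0.708, -0.155, 0.147]
contact_force: [-0.5, -0.4, -1.5]
gripper_width: 10.8
grasp_force: 59.9
pos [589.7 -64.6 166. ] turn tool deg [ 0.26 -0.09 -0.14] shift tool [-1.  -0.3  2. ] shift in goal axes [-0.9 -0.3  2. ] tgt [590.9 -63.7 164.3] F [ 0.4 -0.6 -1.2] w 10.7
pos [589.8 -64.6 166.3] turn tool deg [ 0.23 -0.08 -0.14] shift tool [-1.  -0.1  2.2] shift in goal axes [-1.  -0.1  2.2] tgt [590.9 -63.7 164.3] F [-0.5  0.3  0.5] w 10.8
pos [589.8 -64.7 166.4] turn tool deg [ 0.22 -0.08 -0.15] shift tool [-1.  -0.1  2.3] shift in goal axes [-1.  -0.1  2.3] tgt [590.9 -63.7 164.3] F [ 0.5 -0.7 -0.6] w 10.8
pos [589.7 -64.7 166.4] turn tool deg [ 0.21 -0.08 -0.15] shift tool [-1.1 -0.1  2.3] shift in goal axes [-1.1 -0.1  2.3] tgt [590.9 -63.7 164.3] F [-0.5  0.3 -0.2] w 10.7
[[128 128 129 127 127 127 128 127 128 128 129 129]
 [128 128 127 129 128 128 128 129 129 128 128 128]
 [129 129 125 126 149 148 104 131 132 129 127 129]
 [127 115 113 189 195 186 171  86 148 146 128 127]
 [126 189 218 198 198 187 180 138 239 237 133 128]
 [100 238 235 212 199 196 188 164 239 240 144 128]
 [ 87 238 238 227 210 195 205 239 240 239 111 128]
 [ 79 161 238 239 239 237 238 238 239 237 109 128]
 [ 80  61 239 239 238 238 239 238 240 107 126 127]
 [125  75  64 213 239 239 238 222  67  83 124 128]
 [128  93  77  72  72  68  70  74  77 116 128 127]
 [127 127 110  87  78  75  86 102 113 127 129 127]]
```

```bash
python3 -m pendant '[[-0.001,-0.0004,0.006,0.2,0,-0.1,0],[0,0,0.008,0,0,0,0],[0,0,0.008,0,0,0,0],[0,0,0,0,0,0,0]]'; python3 snap.py w9;python3 goal.py 20
python3 -m pendant '[[0,0,0.006,0,0,0,0],[0,0,0.006,0,0,0,0],[0,0,0,0,0,0,0]]'; python3 snap.py w9;python3 goal.py 8
```

```text
clock: 12.9
position: [598.6, -64.7, 145.1]
ee_rot: [-0.673, 0.708, -0.156, 0.147]
contact_force: [-0.1, -0.2, -1.3]
gripper_width: 10.8
grasp_force: 59.9
pos [598.7 -64.7 145.7] turn tool deg [ 0.13 -0.13 -0.07] shift tool [-0.6 -0.7 -0.2] shift in goal axes [-0.6 -0.7 -0.2] tgt [599.3 -64.1 146.2] F [ 0.1 -0.4 -0.8] w 10.9
clock: 13.25
position: [605.2, -65.2, 136.7]
ee_rot: [-0.673, 0.708, -0.155, 0.148]
contact_force: [0.6, 0.3, -0.3]
gripper_width: 10.6
grasp_force: 59.9
pos [605.2 -65.  136.9] turn tool deg [ 0.21  0.   -0.08] shift tool [-0.6  1.5  1.1] shift in goal axes [-0.6  1.5  1.1] tgt [604.4 -64.4 135.3] F [ 0.1  0.2 -0.8] w 10.7
```

No contact force and the pins are through. I continue to nearly flush.

```bash
python3 -m pendant '[[-0.0003,0.0005,0.004,0,0,0,0],[0,0,0.003,0,0,0,0],[0,0,0,0,0,0,0],[0,0,0,0,0,0,0]]'; python3 goal.py 2
python3 - <<'E'
import pickle
from h import *
from bench import arm
r=arm.get_image("wrist");im=r["image"];pickle.dump(r,open("w10.pkl","wb"))
print(im[200:236:3,303:337:3].mean(2).astype(int))
E
```

```text
clock: 13.7
position: [608.1, -65.5, 131.9]
ee_rot: [-0.674, 0.708, -0.153, 0.147]
contact_force: [0.4, -0.6, -1.7]
gripper_width: 11.1
grasp_force: 59.9
pos [608.1 -65.5 131.9] turn tool deg [ 0.48  0.1  -0.06] shift tool [-0.9  2.   1.4] shift in goal axes [-0.9  2.   1.4] tgt [606.9 -64.5 129.9] F [ 0.4 -0.6 -1.7] w 11.1
[[129 129 129 127 128 128 128 129 128 128 129 129]
 [128 128 129 128 128 128 127 127 129 128 128 128]
 [129 128 126 123 113  98 100 137 133 128 127 127]
 [129 114 110  99 102  95  94  95  99 133 129 129]
 [127 106 100  96 106  94  99  96  88 104 133 127]
 [100  98  98 104 105  95  93  94  89 101 129 129]
 [ 85  97  99 105 102  98  96  93  91  93 112 128]
 [ 80  84 101 103 104  98  96  94  91  92 109 129]
 [ 80  59 100 105 100  97  96  91  92  84 126 128]
 [126  77  66 102  99  94 100  97  93  89 124 128]
 [129  96  78  93 108 182 197 183 154  85 127 128]
 [129 129 111 110 200 195 190 182 173 145 128 127]]
```

```bash
python3 -m pendant '[[0,0,0.0015,0,0,0,0],[0,0,0,0,0,0,0.015],[0,0,0,0,0,0,0.025],[0,0,0,0,0,0,0.035],[0,0,0,0,0,0,0.035],[0,0,0,0,0,0,0.035],[0,0,0,0,0,0,0.035]]'
python3 -m pendant '[[0,0,-0.02,0,0,0,0.035],[0,0,-0.04,0,0,0,0.035],[0,0,-0.04,0,0,0,0.035],[0,0,-0.04,0,0,0,0.035],[0,0,0,0,0,0,0.035],[0,0,0,0,0,0,0.035]]'
python3 - <<'E'
import pickle
from h import *
import goal as g
from bench import arm
st=arm.read_state();print(st["position"],st["joints"].round(2))
for n in("wrist","scene","top"):
    r=arm.get_image(n);im=r["image"];cv2.imwrite(f"pics/h_{n}.png",im[:,:,::-1])
    pred=proj(r,[g.O+g.bx*a*30+g.by*b*55+g.bz*8 for a in(-1,1) for b in(-1,1)])
    holes=proj(r,[g.O-g.by*40+g.bz*8,g.O+g.by*40+g.bz*8])
    m=cv2.inRange(cv2.cvtColor(im,cv2.COLOR_RGB2HSV),(5,130,100),(20,255,255))
    cs=cv2.findContours(m,cv2.RETR_EXTERNAL,cv2.CHAIN_APPROX_NONE)[0]
    for c in cs:
        if cv2.contourArea(c)>60 and np.linalg.norm(c.mean((0,1))-pred.mean(0))<80:print(n,cv2.contourArea(c),cv2.boxPoints(cv2.minAreaRect(c)).round(0).tolist(),"pred",pred.round(0).tolist())
E
```

```text
clock: 14.45
position: [608.8, -65.6, 131.1]
ee_rot: [-0.674, 0.708, -0.153, 0.147]
contact_force: [-0.5, -0.2, -0.4]
gripper_width: 35.1
grasp_force: 0.0
clock: 15.05
position: [550.8, -63.0, 259.7]
ee_rot: [-0.673, 0.708, -0.153, 0.148]
contact_force: [0.1, -0.1, -0.3]
gripper_width: 34.7
grasp_force: 0.0
[550.760123   -62.96136291 259.67499881] [ 0.23  0.09 -0.53  0.22 -0.55 -0.44]
wrist 7677.5 [[286.0, 156.0], [356.0, 156.0], [356.0, 275.0], [286.0, 275.0]] pred [[356.0, 158.0], [352.0, 277.0], [285.0, 158.0], [289.0, 277.0]]
scene 692.5 [[327.0, 284.0], [362.0, 250.0], [378.0, 266.0], [343.0, 300.0]] pred [[329.0, 285.0], [360.0, 258.0], [348.0, 291.0], [379.0, 264.0]]
scene 245.5 [[306.0, 210.0], [325.0, 210.0], [325.0, 226.0], [306.0, 226.0]] pred [[329.0, 285.0], [360.0, 258.0], [348.0, 291.0], [379.0, 264.0]]
top 222.5 [[330.0, 202.0], [332.0, 183.0], [347.0, 185.0], [345.0, 204.0]] pred [[345.0, 205.0], [307.0, 201.0], [348.0, 184.0], [309.0, 180.0]]
top 179.0 [[309.0, 200.0], [311.0, 181.0], [325.0, 182.0], [323.0, 201.0]] pred [[345.0, 205.0], [307.0, 201.0], [348.0, 184.0], [309.0, 180.0]]
```

The outline matches the flush prediction within 2 px, both ends. Now I locate the knob for the return swing and stand the tool upright.

```bash
python3 -m pendant '[[0,0,0,-8.3,0,0,0.08],[0,0,0,-8.3,0,0,0.08],[0,0,0,-8.3,0,0,0.08],[0,0,0,0,0,7.7,0.08],[0,0,0,0,0,7.7,0.08],[0,0,0,0,0,7.7,0.08],[0,0,0,0,0,7.7,0.08],[0,0,0,0,0,7.7,0.08],[0,0,0,0,0,7.7,0.08],[0,0,0,0,0,7.7,0.08],[0,0,0,0,0,7.7,0.08],[0,0,0,0,0,7.7,0.08]]'
python3 -m pendant '[[0,0,0,0,0,7.7,0.08],[0,0,0,0,0,0,0.08],[0,0,0,0,0,0,0.08]]'
python3 - <<'E'
import pickle
from h import *
from bench import arm
d=pickle.load(open("d1.pkl","rb"));v=[]
for n,(x,y) in(("top",(196,261)),("scene",None or (0,0))):
    c=d[n] if n=="top" else arm.get_image(n)
    if n=="scene":x,y=proj(c,[397,276,143])[0].round().astype(int)
    g=c["image"].max(2)[y-14:y+15,x-14:x+15];m=(g<50).astype(np.uint8)
    k,l,s,ce=cv2.connectedComponentsWithStats(m)
    print(n,(x,y),[(s[i].tolist(),(ce[i]+[x-14,y-14]).round(1).tolist()) for i in range(1,k) if s[i][4]>8])
print("top ray at 143:",onz(d["top"],[(196,261)],143))
st=arm.read_state();print(st["position"],st["joints"].round(2),R.from_quat(st["ee_rot"]).as_matrix().round(3))
E
```

```text
clock: 16.4
position: [550.7, -63.3, 256.3]
ee_rot: [-0.153, 0.988, 0.002, -0.005]
contact_force: [0.6, 0.0, -0.3]
gripper_width: 79.9
grasp_force: 0.0
clock: 16.7
position: [550.7, -63.2, 257.0]
ee_rot: [-0.09, 0.996, 0.002, -0.005]
contact_force: [0.4, 0.6, 0.6]
gripper_width: 79.9
grasp_force: 0.0
top (196, 261) [([11, 10, 7, 7, 29], [196.5, 260.0])]
scene (np.int64(367), np.int64(149)) [([12, 11, 6, 11, 46], [367.3, 151.4])]
top ray at 143: [[393.57175121 277.73523501 143.        ]]
[550.78198851 -63.20962691 257.35018788] [ 0.18  0.27 -0.16 -0.   -1.15 -1.57] [[-0.984 -0.179 -0.009]
 [-0.179  0.984  0.002]
 [ 0.008  0.004 -1.   ]]
```

```bash
python3 -m pendant '[[0.0113,0.0454,0,0,0,0,0.08],[0.0113,0.0454,0,0,0,0,0.08],[0.0113,0.0454,0,0,0,0,0.08],[0.0113,0.0454,0,0,0,0,0.08],[0.0113,0.0454,0,0,0,0,0.08],[0.0113,0.0454,0,0,0,0,0.08],[0.0113,0.0454,0,0,0,0,0.08],[0.0113,0.0454,0,0,0,0,0.08],[0,0,0,0,0,0,0.08],[0,0,0,0,0,0,0.08]]'
python3 snap.py w11
python3 - <<'E'
import pickle
from h import *
r,st=pickle.load(open("w11.pkl","rb"));print(st["position"]);T=R.from_quat(st["ee_rot"])
x,y=proj(r,[396.5,277.5,143])[0].astype(int);print(x,y)
m=(r["image"].max(2)[y-50:y+50,x-50:x+50]<60).astype(np.uint8);k,l,s,ce=cv2.connectedComponentsWithStats(m)
for i in range(1,k):
    if s[i][4]>80:
        p=ce[i]+[x-50,y-50];P=onz(r,[p],140);print(s[i],p,P.round(1),"in tool",T.inv().apply(P-st["position"]).round(1))
E
```

```text
clock: 17.75
position: [397.0, 279.2, 260.1]
ee_rot: [-0.091, 0.996, 0.001, -0.004]
contact_force: [-0.1, -0.9, -1.2]
gripper_width: 79.9
grasp_force: 0.0
[397.3814161  278.27833751 260.07767148]
313 245
[  39   29   32   44 1154] [317.47400347 245.98786828] [[397.7 280.4 140. ]] in tool [[ -1.6   1.7 120.1]]
```

```bash
python3 -m pendant '[[0,0.001,0.036,0,0,0,0.08],[0,0,0.036,0,0,0,0.08],[0,0,0.036,0,0,0,0.08],[0,0,0,0,0,0,0.05],[0,0,0,0,0,0,0.036],[0,0,0,0,0,0,0.036],[0,0,0,0,0,0,0.036]]'
python3 -m pendant '[[-0.0013,-0.0199,0,0,0,-7.6,0.036],[-0.0013,-0.0199,0,0,0,-7.6,0.036],[-0.0013,-0.0199,0,0,0,-7.6,0.036],[-0.0013,-0.0199,0,0,0,-7.6,0.036],[-0.0013,-0.0199,0,0,0,-7.6,0.036],[-0.0013,-0.0199,0,0,0,-7.6,0.036],[-0.0013,-0.0199,0,0,0,-7.6,0.036],[-0.0013,-0.0199,0,0,0,-7.6,0.036],[-0.0013,-0.0199,0,0,0,-7.6,0.036],[-0.0013,-0.0199,0,0,0,-7.6,0.036],[-0.0013,-0.0199,0,0,0,-7.6,0.036],[-0.0013,-0.0199,0,0,0,-7.6,0.036]]'
python3 -m pendant '[[0,0,0,0,0,0,0.036],[0,0,0,0,0,0,0.036]]'
python3 - <<'E'
from bench import arm
from h import *
st=arm.read_state();print(st["position"],R.from_quat(st["ee_rot"]).as_matrix().round(3)[:2],st["contact_force"])
E
```

```text
clock: 18.5
position: [397.6, 280.3, 154.4]
ee_rot: [-0.089, 0.996, 0.003, -0.002]
contact_force: [-0.1, -0.2, -0.6]
gripper_width: 36.2
grasp_force: 0.0
clock: 19.7
position: [574.2, 157.7, 152.2]
ee_rot: [0.775, -0.632, -0.004, 0.002]
contact_force: [-3.4, 0.1, 2.2]
gripper_width: 36.1
grasp_force: 1.5
clock: 19.9
position: [574.3, 158.7, 151.4]
ee_rot: [0.773, -0.635, -0.003, 0.001]
contact_force: [-0.2, 0.2, -0.1]
gripper_width: 35.9
grasp_force: 0.0
[574.28286493 158.67520899 151.4361278 ] [[ 0.195 -0.981 -0.006]
 [-0.981 -0.195  0.003]] [-0.21352515  0.17583404 -0.05846077]
```

```bash
python3 -m pendant '[[0,-0.003,0,0,0,0,0.036],[0,-0.002,0,0,0,0,0.036],[0,-0.001,0,0,0,0,0.036],[0,0,0,0,0,0,0.036]]'
python3 -m pendant '[[0,0.003,0,0,0,0,0.05],[0,0.003,0,0,0,0,0.08],[0,0,0,0,0,0,0.08],[0,0,0,0,0,0,0.08],[0,0,-0.035,0,0,0,0.08],[0,0,-0.045,0,0,0,0.08],[0,0,-0.05,0,0,0,0.08],[0,0,-0.05,0,0,0,0.08],[0,0,0,0,0,0,0.08],[0,0,0,0,0,0,0.08],[0,0,0,0,0,0,0.08]]'
python3 snap.py w12
python3 - <<'E'
import pickle
from h import *
import goal as g
from bench import arm
r,st=pickle.load(open("w12.pkl","rb"))
x,y=proj(r,[574,154,143])[0].astype(int)
m=(r["image"].max(2)[y-50:y+50,x-50:x+50]<60).astype(np.uint8);k,l,s,ce=cv2.connectedComponentsWithStats(m)
for i in range(1,k):
    if s[i][4]>80:p=ce[i]+[x-50,y-50];P=onz(r,[p],140);print(s[i],P.round(1),"pivot->knob deg",np.degrees(np.arctan2(P[0,1]-301.5,P[0,0]-545.2)))
t0=pickle.load(open("d0.pkl","rb"))
for n in("scene","top"):
    c=arm.get_image(n);cv2.imwrite(f"pics/end_{n}.png",c["image"][:,:,::-1])
    pts=[proj(t0[n],[[574,154,143]])[0]]
    q=pts[0].round().astype(int)
    for lab,im in(("start",t0[n]["image"]),("end",c["image"])):
        gg=im.max(2)[q[1]-16:q[1]+17,q[0]-16:q[0]+17]<50;yy,xx=np.nonzero(gg);print(n,lab,"knob",round(xx.mean()+q[0]-16,1),round(yy.mean()+q[1]-16,1),len(xx))
    diff=(np.abs(c["image"].astype(int)-t0[n]["image"]).max(2)>40).astype(np.uint8)
    k,l,s,ce=cv2.connectedComponentsWithStats(diff);print(n,[s[i].tolist() for i in range(1,k) if s[i][4]>25])
E
```

```text
clock: 20.3
position: [580.1, 159.9, 150.9]
ee_rot: [0.774, -0.633, -0.004, 0.001]
contact_force: [0.4, 0.6, -1.1]
gripper_width: 36.3
grasp_force: 0.0
clock: 21.4
position: [574.9, 157.9, 329.3]
ee_rot: [0.774, -0.633, -0.004, 0.002]
contact_force: [-0.8, 0.2, -1.2]
gripper_width: 80.2
grasp_force: 0.0
[  0   0   6 100 334] [[616.6 173.2 140. ]] pivot->knob deg -60.89996808999259
[ 93   0   7 100 455] [[530.2 153.9 140. ]] pivot->knob deg -95.79357987999356
[ 37  36  26  33 668] [[574.4 156.1 140. ]] pivot->knob deg -78.64387166720944
scene start knob 393.0 209.0 1
scene end knob 392.0 200.0 1
scene [[146, 0, 98, 163, 7173], [222, 0, 10, 42, 230], [364, 0, 88, 145, 5032], [424, 0, 34, 10, 183], [385, 93, 11, 6, 27], [371, 224, 37, 27, 430], [329, 259, 51, 36, 873]]
top start knob 248.2 199.9 32
top end knob 242.6 197.3 83
top [[100, 103, 206, 377, 27699], [309, 180, 40, 26, 803], [230, 182, 15, 22, 220], [268, 198, 4, 20, 64], [173, 203, 23, 36, 212], [0, 285, 18, 44, 559], [47, 317, 13, 9, 61], [0, 379, 170, 101, 9770], [272, 383, 54, 54, 777], [269, 392, 24, 14, 143], [294, 442, 13, 10, 58]]
```

```bash
python3 -c "
from bench import arm
print(arm.job_done())"
```

```text
the job is handed in; nothing more can be done
None
```

The job is handed in at about 21 s of the 72 s: in the camera checks the orange plate hangs on both pins of the empty rack, flush to about 2 px with its rib outward, the lamp stands squarely over the mould again, and nothing else had visibly moved, though the hand-in gave no verdict.

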